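# Nip a mosaic panel in the bench screw press

### The job

The tiled panel lies only part way into the bench screw press: push it straight in until it is fully home against the stop at the back of the bed. Then wind the press down with the crank, keeping hold of its loose grip sleeve as it goes round, until the pad has firmly nipped the panel, and let go with the panel left clamped there. Don't disturb the things standing around the press.

Things in the scene. Friction and masses are not known exactly. Their poses are not given: they have to be found in the camera images.
- press: Dark grey iron screw press fixed to the table. Origin on the table, on the screw's axis; +x runs from its open front to its back, +y is left seen from the front, z up. Bed: flat plate from x -95 to +105 mm, 260 mm wide in y, top 24 mm above the table. Two columns of 20 mm diameter at x 0, y -110 and +110 mm.
- back_stop (a point): Foot of the front face of the press's back stop, a steel bar 12 mm high and 170 mm wide standing across the bed 90 mm behind the screw's axis. The panel is home when its far edge meets this face along its length.
- crosshead (a point): Top centre of the bar that joins the columns: 50 mm deep (x) by 256 mm wide (y), from 125 to 155 mm above the table; a brass nut of 48 mm diameter on it reaches 169 mm. The crank turns above it.
- pad: Black rubber pad, 156 (x) by 146 (y) by 6 mm, under the press's iron platen of 160 by 150 mm. Origin at the centre of its underside. It stays level and sinks 8 mm per clockwise turn of the crank. At the start it hangs 11 to 16 mm above the tiles and meets them when the crank reads 12.6; the rubber then yields, and the load rises by about 150 N per mm (20 N per 0.1 rad of crank).
- panel: Loose pine board 180 (x) by 140 (y) by 16 mm with a field of stone tiles 160 by 120 mm on top, 21 mm thick in all, 0.3 to 0.6 kg. Origin at the centre of its underside, z up, its x within 4 degrees of the press's. Lies on the bed, 35 to 60 mm short of the stop, its front edge sticking out. When home its origin is on the screw's axis and its front edge 5 mm in from the bed's.
- crank (a joint): Crank angle, rad, 0 to 3.5 at the start. Grows clockwise seen from above, which lowers platen, crank and sleeve together by 8 mm a turn. It moves stiffly, about 5 N at the sleeve, harder once the pad bears (3 to 4 N more for each rad), and stays where it is let go (wound very tight, it springs back a little). The pad bears on the tiles from 12.6 on; the joint goes on to 30.
- sleeve: Black upright grip sleeve, 70 mm tall, 25 to 27 mm across, spinning freely on a spindle 70 mm from the screw's axis. Origin at the middle of its foot, about 216 mm above the table when the crank reads 0; its z is up, its yaw means nothing. Under it a flat crank arm, 22 by 8 mm, its hub nut 6 mm above the sleeve's foot; a cap 17 mm across ends 6 mm above its top.
- grip_mid (a point): Middle of the grip sleeve, 35 mm above its foot, on its axis: the place to grip.
- glue_bottle: White glue bottle, 54 mm across, 150 mm tall, beside the press at the back left, not part of the job.
- mug: Green stoneware mug, 84 mm across, 85 mm tall, beside the press at the front left, not part of the job.
- tile_jar: Glass jar, 70 mm across, 95 mm tall, beside the press at the back right, not part of the job.
- nippers: Tile nippers, 190 mm long, lying 18 mm high along x beside the press at the front right, not part of the job.

How it is judged (in metres and radians):
On the way, in this order (a step that is already met when the one before it is completed fails the run):
1. the panel is pushed home against the back stop (x of panel in the frame of press above -0.006 m and y of panel in the frame of press between -0.025 and 0.025 m and angle between the x axis of panel and the x axis of press, either way round below 0.06 rad), for 0.2 s.
2. the platen is wound part of the way down with the grip sleeve held in the fingers (value of joint crank above 6.5 rad and contact force between the fingers and sleeve above 1 N), for 0.2 s.
3. the pad nips the panel at home, the grip sleeve still held (all of step 1 and contact force between pad and panel above 40 N and contact force between the fingers and sleeve above 1 N), for 0.2 s.
At the end, for the whole second after the job is handed in: The panel lies within 6 mm of the back stop, within 25 mm of the middle sideways and square to within 0.06 rad, and the pad presses on it with more than 40 N, with the crank let go and at rest (all of step 1 and contact force between pad and panel above 40 N and linear speed of panel below 0.01 m/s and velocity of joint crank below 0.05 rad/s); the robot touches nothing.
It fails at once if the crank is wound without the fingers on its grip sleeve (velocity of joint crank above 0.5 rad/s and contact force between the fingers and sleeve below 0.05 N).
It fails at once if a thing standing around the press is moved by more than 30 mm (distance of any of glue_bottle, mug, tile_jar, nippers from where it was at the start of the episode above 0.03 m).
It also fails if it takes over 67 s, if anything falls off the work surface, if the arm or the gripper's body presses on something with over 40 N, if the wrist force passes 120 N, or if a joint passes its speed limit or range.

### The arm

A 7-joint arm with a two-finger parallel gripper is mounted at the origin on the work surface. World frame = base frame: x ahead of the robot, y to its left, z up, the work surface at z = 0. Lengths are in m, angles in degrees, forces in N, time in s.
With the tool pointing down it reaches from about 0.425 to 0.825 m from the base axis. Payload 3.6 kg.
Tool frame: the origin (TCP) lies at the very end of the fingers, on their centre line; the grasp point (between the pads) lies bot.grasp_offset behind it (bot.grasp_offset is the distance from the TCP to the grasp point, in m); z points along the fingers, y is the line along which they close (so a half turn about z gives the same grasp; the last joint's range is limited). The gripper opens to 85 mm and grips with 20 to 120 N. Pads are 22 mm wide; open, the fingers measure 114 mm over their backs; the gripper's body (76 mm by 85 mm) begins 54 mm behind the grasp point. The pads swing forward as they close: fully open they stand 13 mm farther back than shut.
Start: joints at [-68.153, 35.231, -0.722, 81.555, 0.464, 63.22, -2.315], TCP at [0.258, 0.597, 0.231] pointing down, gripper open.
Joint ranges: [-178.69, 178.69], [-17.37, 117.87], [-77.05, 75.6], [15.02, 138.74], [-78.02, 258.01], [0.78, 113.62], [-162.83, 162.83]. Speed limits (degrees/s): [159.86, 159.86, 180, 180, 180, 180, 180].

### API

Orientations are given as a 3x3 rotation matrix whose columns are the frame's x, y, z axes.
In Python, from rig import bot, optics gives the robot as it stands (bot), with the cameras (optics).
- The arm moves only by the shell command python3 drive.py FILE [FORCE], which reads ROWS from the file FILE. ROWS is a JSON list of rows, 1 to 10 of them, each written [[dx, dy, dz], [rx, ry, rz], opening]: dx, dy, dz in m, then a rotation vector rx, ry, rz in degrees, then the opening from 0.0 (shut) to 1.0 (fully open); each row is the pose to reach, as a shift and turn from the pose commanded when the command began, along the tool's axes at that moment; what a row does not reach only later rows make up. A row lasts 1/10 s, in which the tool goes at most 0.05 m and 8.59 degrees, less where a joint would pass 70% of its speed; a pose out of reach is approached as far as the arm can. The fingers move at their own pace and stop on an object; FORCE is the grip in N (left out, the last holds). Time passes only in rows, so rows that do not move let the fingers close. It prints the time, the measured TCP pose, the force, the opening and the grip force at its end. Input that does not fit is refused with a message, and nothing moves.
- bot.get_obs(): the state, without advancing time (a new reading comes with each control period).
- optics.grab_frame(name): name is "scene" or "top" or "wrist"; returns the picture (420x560x3 uint8, red, green, blue); there is no depth.
- optics.get_calibration(name): a dict with "intrinsics" (3x3 intrinsics, pixels), "R" (3x3) and "t" (3): a world point X has camera coordinates R X + t; the wrist camera has in their place "tool_from_camera" (4x4, takes a point from camera to tool coordinates, whose origin is the TCP and whose axes are the flange's). Camera axes: x right, y down, z forward; pixel columns grow to the right and rows downward; lengths in m; the calibration is good to about 2 mm. A picture is of the moment at which its call begins: read the wrist's pose just before it. get_calibration takes no time and is no camera call.
- bot.sign_off(): hands the job in; it is judged then, once.
The state is a dict: "time_s": time; "joints": joint angles; "qd": joint speeds; "tau": joint torques, N m; "eef_pos": TCP position; "eef_rot": TCP orientation; "force": force on the tool from outside, world axes, zero at the start; "moment": the same for the moment, N m; "gripper_width": opening from 0.0 (shut) to 1.0 (fully open); "gripper_force": force on a finger pad.
Only numpy, scipy, OpenCV 4.12 (cv2) and the standard library are available. Lean on these libraries where they do the work, as an engineer would, in place of code of your own. Each camera call takes 0.05 s, during which the arm holds its last target. There are 200 camera calls.

## Working session

There is one attempt and no reset: what is moved stays moved. The work goes in short steps, Python scripts to look and compute and a shell command to move; the robot and the scene stay as the last step left them, time stands still between calls to the robot, and variables do not carry over. Pictures are saved under pics/ and viewed, at most 10 in all, crops included, and the job is handed in when it is done.

```bash
ls; mkdir -p pics; python3 - <<'E'
from rig import bot, optics
import cv2,numpy as np
np.set_printoptions(precision=4,suppress=True)
o=bot.get_obs();print(o['eef_pos'],o['eef_rot'],o['time_s'],bot.grasp_offset,o['gripper_width'])
for n in("scene","top"):
    cv2.imwrite(f'pics/{n}.png',optics.grab_frame(n)[:,:,::-1]);c=optics.get_calibration(n);print(n,c['intrinsics'],c['R'],c['t'],-c['R'].T@c['t'])
E
```

```text
drive.py
pics
rig.py
[0.2575 0.596  0.2301] [[-0.918   0.3965 -0.001 ]
 [ 0.3965  0.918  -0.0024]
 [-0.0001 -0.0026 -1.    ]] 0.0 0.0187 1.000234191369469
scene [[397.3291   0.     280.658 ]
 [  0.     397.3291 208.724 ]
 [  0.       0.       1.    ]] [[ 0.0843  0.9964  0.0029]
 [ 0.8115 -0.0669 -0.5806]
 [-0.5783  0.0513 -0.8142]] [-0.1013 -0.3478  1.2938] [1.039  0.0113 0.8518]
top [[402.8233   0.     278.7094]
 [  0.     402.8233 206.731 ]
 [  0.       0.       1.    ]] [[-0.0155 -0.9999 -0.0013]
 [-0.9882  0.0155 -0.1526]
 [ 0.1527 -0.001  -0.9883]] [0.0815 0.5747 0.9823] [0.4192 0.0736 1.0586]
```

View pics/scene.png

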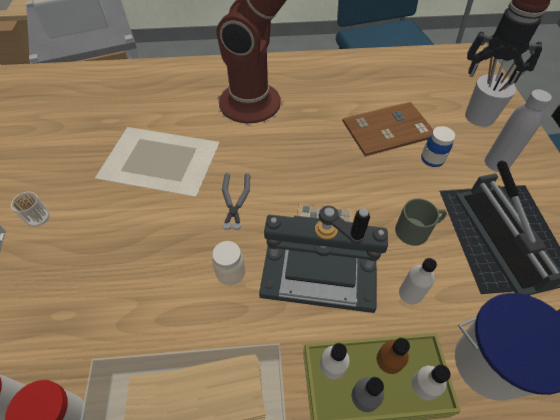

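View pics/top.png

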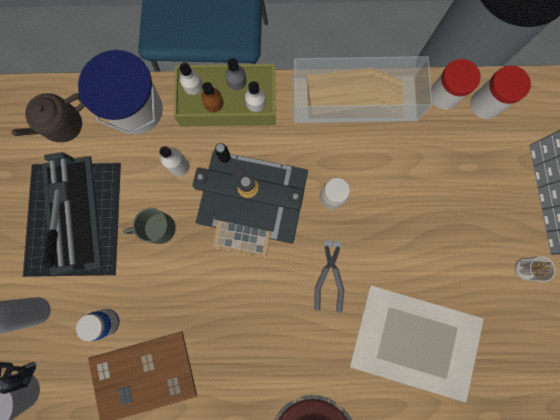

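The top view shows the press at about (250,195), its front facing the robot, with the panel sticking out at (242,238). The sleeve is at (223,153), and the mug (153,227), glue bottle (175,160), jar (335,193) and nippers (330,280) stand around it. I'll zoom in.

```bash
python3 - <<'E'
import cv2
a=cv2.imread('pics/top.png')[130:270,180:320];cv2.imwrite('pics/t2.png',cv2.resize(a,None,fx=4.2,fy=4.2,interpolation=cv2.INTER_CUBIC))
a=cv2.imread('pics/scene.png')[190:315,250:400];cv2.imwrite('pics/s2.png',cv2.resize(a,None,fx=4.5,fy=4.5,interpolation=cv2.INTER_CUBIC))
E
```

```text
(no output)
```

View pics/t2.png

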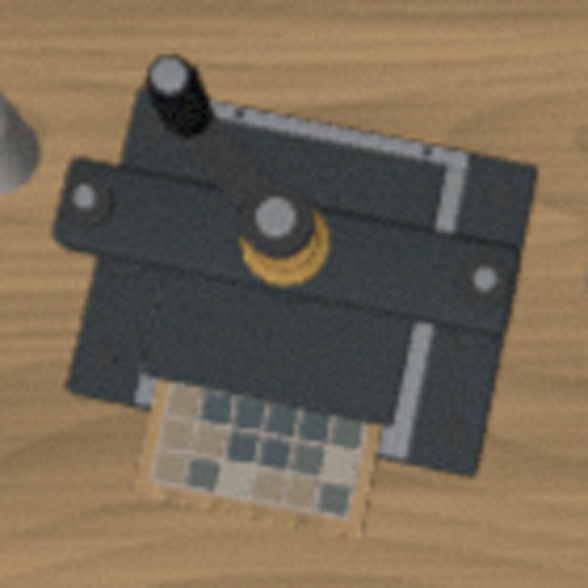

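View pics/s2.png

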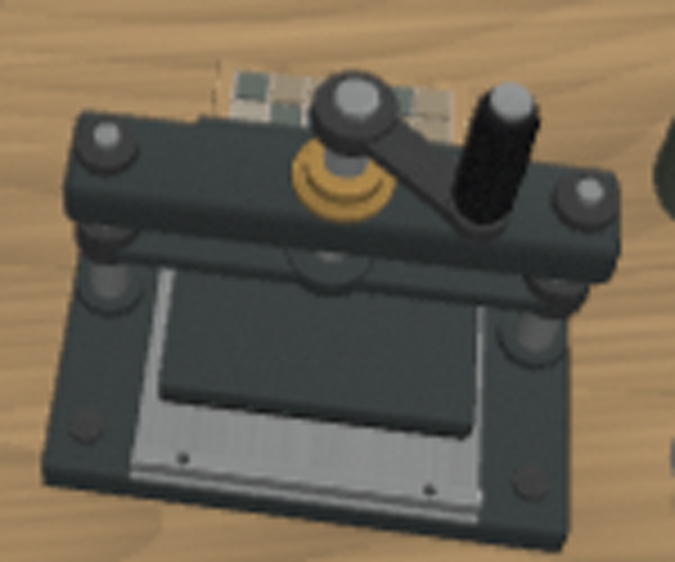

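```bash
cat > h.py <<'E'
from rig import bot, optics
import numpy as np
from scipy.optimize import least_squares
np.set_printoptions(precision=4,suppress=True)
C={n:optics.get_calibration(n) for n in("scene","top")}
def proj(n,X):
    c=C[n];p=c['intrinsics']@(c['R']@np.asarray(X,float)+c['t']);return p[:2]/p[2]
def ray(n,uv,z):
    c=C[n];o=-c['R'].T@c['t'];d=c['R'].T@np.linalg.inv(c['intrinsics'])@[*uv,1];return o+d*(z-o[2])/d[2]
T=lambda u,v:(180+u/4.2,130+v/4.2)
S=lambda u,v:(250+u/4.5,190+v/4.5)
def tri(a,b):
    return least_squares(lambda X:np.r_[proj('top',X)-a,proj('scene',X)-b],[.6,.1,.2])
def W(p,l): c,s=np.cos(p[2]),np.sin(p[2]);return np.array([p[0]+c*l[0]-s*l[1],p[1]+s*l[0]+c*l[1],l[2]])
def fit(obs,p0):
    r=least_squares(lambda p:np.concatenate([proj(n,W(p,l))-uv for n,uv,l in obs]),p0,loss='soft_l1');return r.x,np.concatenate([proj(n,W(r.x,l))-uv for n,uv,l in obs]).reshape(-1,2)
E
python3 - <<'E'
from h import *
obs=[('top',T(537,170),(.105,-.13,.024)),('top',T(474,470),(-.095,-.13,.024)),('top',T(68,386),(-.095,.13,.024)),('top',T(142,90),(.105,.13,.024)),
('scene',S(45,462),(.105,-.13,.024)),('scene',S(567,528),(.105,.13,.024)),
('scene',S(72,188),(.025,-.128,.155)),('scene',S(618,250),(.025,.128,.155)),('scene',S(82,114),(-.025,-.128,.155)),
('scene',S(135,467),(.09,-.085,.036)),('scene',S(480,492),(.09,.085,.036)),
('top',T(520,245),(.025,-.128,.155)),('top',T(503,330),(-.025,-.128,.155)),('top',T(75,158),(.025,.128,.155)),('top',T(55,243),(-.025,.128,.155))]
p,r=fit(obs,[.65,.15,0]);print('press',p,np.degrees(p[2]));print(r.T)
L=[('top',T(140,488),(-.09,.07,.040)),('top',T(362,530),(-.09,-.07,.040)),('top',T(152,483),(-.08,.06,.045)),('top',T(350,518),(-.08,-.06,.045))]
q,r=fit(L,[.6,.15,p[2]]);print('panel',q,np.degrees(q[2]));print(r.T)
c,s=np.cos(p[2]),np.sin(p[2]);R=np.array([[c,s],[-s,c]])
print('panel in press',R@(q[:2]-p[:2]))
for a,b in((T(170,73),S(514,98)),(T(276,217),S(358,98))):
    t=tri(a,b);print(t.x,t.cost,R@(t.x[:2]-p[:2]))
for n,uv,z in(('mug',(153,227),.085),('glue',(166,152),.15),('jar',(337,187),.095),('nip1',(330,243),.018),('nip2',(318,308),.018),('nip3',(343,308),.018)):
    w=ray('top',uv,z);print(n,w[:2],R@(w[:2]-p[:2]))
E
```

```text
press [ 0.6034  0.1437 -0.2122] -12.158981627800307
[[-0.1367  0.4476 -1.728  -2.2801 -1.6675  0.5889 -3.236   0.7364 -1.8702
  -0.6798  0.0832  0.5882  0.5354 -2.5697 -2.7576]
 [-1.5327  1.5917  1.8784 -1.0837  1.3826  1.1883  0.6065  0.7415 -2.6285
  -5.7957 -1.997  -0.186   0.7985 -0.7386 -0.1103]]
panel [ 0.5507  0.1557 -0.1986] -11.378847903889156
[[-1.2503  0.4662  0.2851  0.0811]
 [ 0.8896  1.0784 -1.2292 -0.8135]]
panel in press [-0.054   0.0006]
[0.6587 0.1882 0.2906] 1.1505149505735726 [0.0447 0.0551]
[0.6044 0.144  0.2187] 0.6474361390255631 [0.0009 0.0005]
mug [0.5246 0.3785] [-0.1265  0.213 ]
glue [0.6928 0.3335] [0.0475 0.2044]
jar [ 0.6145 -0.0702] [ 0.056  -0.2068]
nip1 [ 0.4833 -0.0582] [-0.0749 -0.2226]
nip2 [ 0.3206 -0.0223] [-0.2414 -0.2218]
nip3 [ 0.3197 -0.0852] [-0.2291 -0.2835]
```

```bash
cat >> h.py <<'E'
from scipy.spatial.transform import Rotation as Ro
P=np.array([.604,.1438,-np.radians(12.2)])
def Rt(yawy):  # tool down, tool y axis at angle yawy deg
    a=np.radians(yawy);y=np.array([np.cos(a),np.sin(a),0]);z=np.array([0,0,-1.]);return np.c_[np.cross(y,z),y,z]
def delta(pos,yawy=77.8):
    o=bot.get_obs();R=np.array(o['eef_rot']);print('d',R.T@(np.array(pos)-o['eef_pos']),'rot',Ro.from_matrix(R.T@Rt(yawy)).as_rotvec(degrees=True))
E
python3 - <<'E'
from h import *
w=W(P,(-.19,0,.23));print(w);delta(w);w[2]=.028;delta(w)
E
```

```text
[0.4183 0.184  0.23  ]
d [-0.311  -0.3146  0.001 ] rot [ -0.131   -0.0107 -11.1618]
d [-0.311  -0.3141  0.203 ] rot [ -0.131   -0.0107 -11.1618]
```

```bash
echo '[[[-0.031, -0.031, 0], [0, 0, -1], 0.5], [[-0.062, -0.063, 0], [0, 0, -2], 0.5], [[-0.093, -0.094, 0], [0, 0, -3], 0.5], [[-0.124, -0.126, 0], [0, 0, -4], 0.5], [[-0.155, -0.157, 0], [0, 0, -5], 0.5], [[-0.186, -0.188, 0], [0, 0, -7], 0.5], [[-0.217, -0.22, 0], [0, 0, -8], 0.5], [[-0.249, -0.252, 0], [0, 0, -9], 0.5], [[-0.28, -0.283, 0], [0, 0, -10], 0.5], [[-0.311, -0.314, 0], [0, 0, -11.2], 0.5]]' > mv.in && python3 drive.py mv.in; python3 -c "
from h import *
delta(W(P,(-.19,0,.028)))"
```

```text
time_s: 1.1
eef_pos: [0.4189, 0.1832, 0.2312]
eef_rot: [[-0.978, 0.21, -0.0], [0.21, 0.978, -0.0], [0.0, -0.0, -1.0]]
force: [1.0, -0.4, 0.1]
gripper_width: 0.504
gripper_force: 0.0
d [0.0007 0.0006 0.2032] rot [-0.016  -0.0146  0.0812]
```

```bash
echo '[[[0, 0, 0.04], [0, 0, 0], 0.5], [[0, 0, 0.08], [0, 0, 0], 0.5], [[0, 0, 0.12], [0, 0, 0], 0.5], [[0, 0, 0.16], [0, 0, 0], 0.5], [[0, 0, 0.19], [0, 0, 0], 0.5], [[0, 0, 0.203], [0, 0, 0], 0.5], [[0, 0, 0.203], [0, 0, 0], 0.5]]' > mv.in && python3 drive.py mv.in; python3 - <<'E'
from h import *
import cv2
o=bot.get_obs()
cv2.imwrite('pics/w1.png',optics.grab_frame('wrist')[:,:,::-1]);c=optics.get_calibration('wrist');print(c)
E
```

```text
time_s: 1.8
eef_pos: [0.4173, 0.1844, 0.0263]
eef_rot: [[-0.978, 0.211, -0.005], [0.211, 0.978, -0.002], [0.004, -0.003, -1.0]]
force: [0.0, -0.2, 0.4]
gripper_width: 0.502
gripper_force: 0.0
{'intrinsics': array([[292.9318,   0.    , 282.0291],
       [  0.    , 292.9318, 208.9541],
       [  0.    ,   0.    ,   1.    ]]), 'tool_from_camera': array([[ 0.0002, -0.9608, -0.2771,  0.0702],
       [ 1.    ,  0.0006, -0.0011, -0.0011],
       [ 0.0012, -0.2771,  0.9608, -0.143 ],
       [ 0.    ,  0.    ,  0.    ,  1.    ]])}
```

View pics/w1.png

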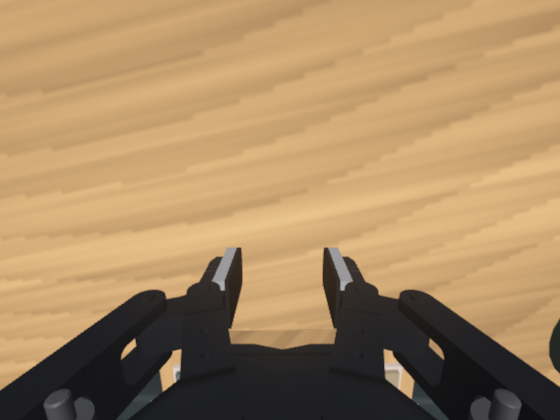

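The fingers straddle the panel's centre line: the visible panel runs from column 175 to 400 and the fingers centre on about 282. Next is the push, along the tool's -x.

```bash
echo '[[[-0.015, 0, 0], [0, 0, 0], 0.5], [[-0.027, 0, 0], [0, 0, 0], 0.5], [[-0.034, 0, 0], [0, 0, 0], 0.5], [[-0.041, 0, 0], [0, 0, 0], 0.5], [[-0.048, 0, 0], [0, 0, 0], 0.5], [[-0.055, 0, 0], [0, 0, 0], 0.5], [[-0.062, 0, 0], [0, 0, 0], 0.5], [[-0.068, 0, 0], [0, 0, 0], 0.5], [[-0.074, 0, 0], [0, 0, 0], 0.5], [[-0.08, 0, 0], [0, 0, 0], 0.5]]' > mv.in && python3 drive.py mv.in; echo '[[[-0.002, 0, 0], [0, 0, 0], 0.5], [[-0.004, 0, 0], [0, 0, 0], 0.5], [[-0.006, 0, 0], [0, 0, 0], 0.5]]' > mv.in && python3 drive.py mv.in
```

```text
time_s: 2.85
eef_pos: [0.4972, 0.1681, 0.0282]
eef_rot: [[-0.978, 0.211, -0.001], [0.211, 0.978, -0.0], [0.0, -0.0, -1.0]]
force: [-2.8, 1.9, 1.9]
gripper_width: 0.498
gripper_force: 1.6
time_s: 3.15
eef_pos: [0.5024, 0.167, 0.0283]
eef_rot: [[-0.978, 0.211, -0.001], [0.211, 0.978, -0.0], [0.001, -0.0, -1.0]]
force: [-3.9, 0.3, 1.2]
gripper_width: 0.503
gripper_force: 1.5
```

```bash
for i in 1 2 3; do echo '[[[-0.001, 0, 0], [0, 0, 0], 0.5], [[-0.002, 0, 0], [0, 0, 0], 0.5], [[-0.002, 0, 0], [0, 0, 0], 0.5]]' > mv.in && python3 drive.py mv.in | egrep 'pos|force:'; done
```

```text
eef_pos: [0.5051, 0.1664, 0.0282]
force: [-1.2, 0.7, 0.1]
gripper_force: 0.9
eef_pos: [0.5055, 0.1663, 0.0282]
force: [-4.5, 1.4, 2.9]
gripper_force: 2.5
eef_pos: [0.5055, 0.1664, 0.0282]
force: [-8.7, 2.1, 5.6]
gripper_force: 4.0
```

The panel has met the stop: the TCP stalls at press x of about -0.101, as predicted. One more firm press, then back off.

```bash
echo '[[[-0.002, 0, 0], [0, 0, 0], 0.5], [[-0.003, 0, 0], [0, 0, 0], 0.5], [[-0.003, 0, 0], [0, 0, 0], 0.5], [[-0.003, 0, 0], [0, 0, 0], 0.5]]' > mv.in && python3 drive.py mv.in; echo '[[[0.01, 0, 0], [0, 0, 0], 0.5], [[0.03, 0, 0], [0, 0, 0], 0.5], [[0.06, 0, 0], [0, 0, 0], 0.5], [[0.09, 0, -0.03], [0, 0, 0], 0.5], [[0.09, 0, -0.07], [0, 0, 0], 0.5], [[0.09, 0, -0.11], [0, 0, 0], 0.5], [[0.09, 0, -0.15], [0, 0, 0], 0.5], [[0.09, 0, -0.2], [0, 0, 0], 0.6], [[0.09, 0, -0.25], [0, 0, 0], 0.7], [[0.09, 0, -0.3], [0, 0, 0], 0.8]]' > mv.in && python3 drive.py mv.in; python3 - <<'E'
from h import *
import cv2
o=bot.get_obs();print(o['time_s'],o['eef_pos'])
f=optics.grab_frame('top')[:,:,::-1];cv2.imwrite('pics/top2.png',f);cv2.imwrite('pics/t3.png',cv2.resize(f[130:270,180:320],None,fx=4.2,fy=4.2,interpolation=cv2.INTER_CUBIC))
E
```

```text
time_s: 4.45
eef_pos: [0.5055, 0.1663, 0.028]
eef_rot: [[-0.978, 0.209, -0.012], [0.209, 0.978, -0.001], [0.011, -0.003, -1.0]]
force: [-11.5, 2.9, 8.6]
gripper_width: 0.504
gripper_force: 6.1
time_s: 5.45
eef_pos: [0.4253, 0.1836, 0.3313]
eef_rot: [[-0.977, 0.212, 0.006], [0.212, 0.977, 0.001], [-0.005, 0.003, -1.0]]
force: [1.8, 0.2, -0.5]
gripper_width: 0.8
gripper_force: 0.0
5.45 [0.4253 0.1836 0.3313]
```

View pics/t3.png

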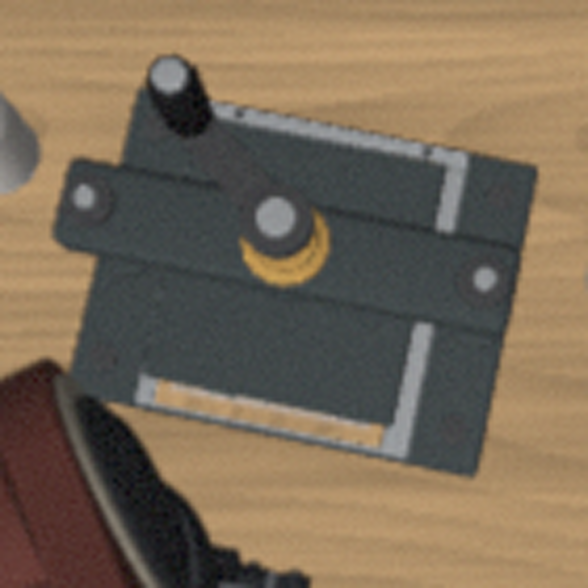

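The panel is home. Its front edge runs (155,402)–(385,445), parallel to the bed edge and about 5 mm in. Next is the sleeve.

```bash
python3 - <<'E'
from h import *
delta((.6587,.1882,.34));delta((.6587,.1882,.230))
E
```

```text
d [-0.2233  0.0513  0.0048] rot [ 0.7745  1.1005 -0.0716]
d [-0.2212  0.0498  0.1148] rot [ 0.7745  1.1005 -0.0716]
```

```bash
echo '[[[0, 0, -0.02], [0, 0, 0], 0.8], [[-0.04, 0.01, -0.02], [0, 0, 0], 0.8], [[-0.08, 0.02, -0.02], [0, 0, 0], 0.8], [[-0.12, 0.03, -0.02], [0, 0, 0], 0.8], [[-0.16, 0.04, -0.02], [0, 0, 0], 0.8], [[-0.2, 0.046, -0.02], [0, 0, 0], 0.8], [[-0.22, 0.05, -0.02], [0, 0, 0], 0.8], [[-0.22, 0.05, -0.02], [0, 0, 0], 0.8], [[-0.22, 0.05, -0.02], [0, 0, 0], 0.8]]' > mv.in && python3 drive.py mv.in; python3 - <<'E'
from h import *
import cv2
delta((.6587,.1882,.230))
o=bot.get_obs();c=optics.get_calibration('wrist');Mi=np.linalg.inv(c['tool_from_camera'])
for X in((.6587,.1882,.2906),(.604,.1438,.2187)):
    x=Mi[:3,:3]@(o['eef_rot'].T@(np.array(X)-o['eef_pos']))+Mi[:3,3];p=c['intrinsics']@x;print(p[:2]/p[2])
cv2.imwrite('pics/w2.png',optics.grab_frame('wrist')[:,:,::-1])
E
```

```text
time_s: 6.4
eef_pos: [0.6497, 0.1862, 0.3478]
eef_rot: [[-0.977, 0.212, 0.001], [0.212, 0.977, -0.0], [-0.001, -0.0, -1.0]]
force: [1.0, -0.1, 0.5]
gripper_width: 0.8
gripper_force: 0.0
d [-0.0082  0.0038  0.1178] rot [-0.0073  0.0488 -0.0151]
[289.1222 236.2344]
[228.3249 163.1039]
```

View pics/w2.png

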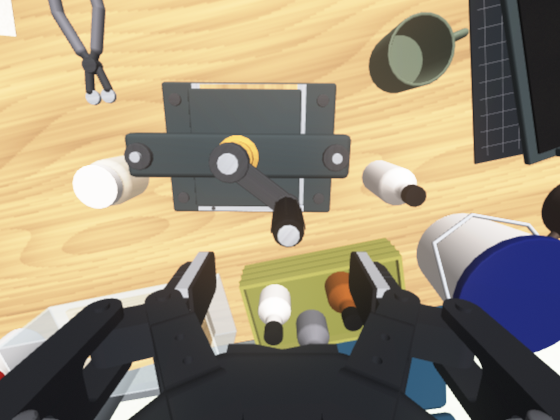

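The wrist view agrees: the cap is seen at (288,236) against a predicted (289,236), and the hub is at (228,163) as predicted. Descend and grip.

```bash
echo '[[[-0.008, 0.004, 0], [0, 0, 0], 0.8], [[-0.008, 0.004, 0.03], [0, 0, 0], 0.8], [[-0.008, 0.004, 0.06], [0, 0, 0], 0.8], [[-0.008, 0.004, 0.09], [0, 0, 0], 0.8], [[-0.008, 0.004, 0.11], [0, 0, 0], 0.8], [[-0.008, 0.004, 0.118], [0, 0, 0], 0.8], [[-0.008, 0.004, 0.118], [0, 0, 0], 0.8]]' > mv.in && python3 drive.py mv.in && echo '[[[0, 0, 0], [0, 0, 0], 0.5], [[0, 0, 0], [0, 0, 0], 0.35], [[0, 0, 0], [0, 0, 0], 0.2], [[0, 0, 0], [0, 0, 0], 0.2], [[0, 0, 0], [0, 0, 0], 0.1], [[0, 0, 0], [0, 0, 0], 0], [[0, 0, 0], [0, 0, 0], 0], [[0, 0, 0], [0, 0, 0], 0]]' > mv.in && python3 drive.py mv.in 50
```

```text
time_s: 7.15
eef_pos: [0.6569, 0.1891, 0.2302]
eef_rot: [[-0.978, 0.21, -0.001], [0.21, 0.978, -0.0], [0.001, -0.0, -1.0]]
force: [0.2, -0.2, -0.4]
gripper_width: 0.797
gripper_force: 0.0
time_s: 7.95
eef_pos: [0.6585, 0.1888, 0.2319]
eef_rot: [[-0.978, 0.211, 0.002], [0.211, 0.978, 0.0], [-0.002, 0.001, -1.0]]
force: [-1.3, -0.7, 5.8]
gripper_width: 0.276
gripper_force: 48.9
```

```bash
python3 - <<'E'
import numpy as np
f=lambda a:.07*np.array([np.cos(a),np.sin(a)])
for s in(128.3,248.3,8.3):
    a0=np.radians(s);print(s,'; '.join('%.4f %.4f %.4f 0 0 0 0'%(*(f(a0+np.radians(12*k))-f(a0)),.008*12*k/360) for k in range(1,11)))
E
```

```text
128.3 -0.0105 -0.0102 0.0003 0 0 0 0; -0.0186 -0.0224 0.0005 0 0 0 0; -0.0240 -0.0360 0.0008 0 0 0 0; -0.0265 -0.0504 0.0011 0 0 0 0; -0.0259 -0.0650 0.0013 0 0 0 0; -0.0223 -0.0792 0.0016 0 0 0 0; -0.0158 -0.0923 0.0019 0 0 0 0; -0.0067 -0.1038 0.0021 0 0 0 0; 0.0045 -0.1132 0.0024 0 0 0 0; 0.0175 -0.1200 0.0027 0 0 0 0
248.3 0.0141 -0.0040 0.0003 0 0 0 0; 0.0287 -0.0049 0.0005 0 0 0 0; 0.0432 -0.0028 0.0008 0 0 0 0; 0.0569 0.0023 0.0011 0 0 0 0; 0.0693 0.0101 0.0013 0 0 0 0; 0.0797 0.0203 0.0016 0 0 0 0; 0.0879 0.0325 0.0019 0 0 0 0; 0.0933 0.0461 0.0021 0 0 0 0; 0.0957 0.0605 0.0024 0 0 0 0; 0.0951 0.0751 0.0027 0 0 0 0
8.3 -0.0036 0.0142 0.0003 0 0 0 0; -0.0101 0.0273 0.0005 0 0 0 0; -0.0192 0.0388 0.0008 0 0 0 0; -0.0304 0.0481 0.0011 0 0 0 0; -0.0434 0.0549 0.0013 0 0 0 0; -0.0575 0.0589 0.0016 0 0 0 0; -0.0721 0.0598 0.0019 0 0 0 0; -0.0866 0.0577 0.0021 0 0 0 0; -0.1003 0.0526 0.0024 0 0 0 0; -0.1127 0.0448 0.0027 0 0 0 0
```

```bash
echo '[[[-0.0105, -0.0102, 0.0003], [0, 0, 0], 0], [[-0.0186, -0.0224, 0.0005], [0, 0, 0], 0], [[-0.0240, -0.0360, 0.0008], [0, 0, 0], 0], [[-0.0265, -0.0504, 0.0011], [0, 0, 0], 0], [[-0.0259, -0.0650, 0.0013], [0, 0, 0], 0], [[-0.0223, -0.0792, 0.0016], [0, 0, 0], 0], [[-0.0158, -0.0923, 0.0019], [0, 0, 0], 0], [[-0.0067, -0.1038, 0.0021], [0, 0, 0], 0], [[0.0045, -0.1132, 0.0024], [0, 0, 0], 0], [[0.0175, -0.1200, 0.0027], [0, 0, 0], 0]]' > mv.in && python3 drive.py mv.in; python3 -c "
from h import *
d=bot.get_obs()['eef_pos'][:2]-P[:2];print(np.hypot(*d),d)"
```

```text
time_s: 8.95
eef_pos: [0.6188, 0.0758, 0.2293]
eef_rot: [[-0.977, 0.211, 0.01], [0.211, 0.978, 0.002], [-0.009, 0.004, -1.0]]
force: [6.1, 1.8, 3.3]
gripper_width: 0.283
gripper_force: 49.0
0.06958307838105375 [ 0.0148 -0.068 ]
```

```bash
echo '[[[0.0141, -0.0040, 0.0003], [0, 0, 0], 0], [[0.0287, -0.0049, 0.0005], [0, 0, 0], 0], [[0.0432, -0.0028, 0.0008], [0, 0, 0], 0], [[0.0569, 0.0023, 0.0011], [0, 0, 0], 0], [[0.0693, 0.0101, 0.0013], [0, 0, 0], 0], [[0.0797, 0.0203, 0.0016], [0, 0, 0], 0], [[0.0879, 0.0325, 0.0019], [0, 0, 0], 0], [[0.0933, 0.0461, 0.0021], [0, 0, 0], 0], [[0.0957, 0.0605, 0.0024], [0, 0, 0], 0], [[0.0951, 0.0751, 0.0027], [0, 0, 0], 0]]' > mv.in && python3 drive.py mv.in; echo '[[[-0.0036, 0.0142, 0.0003], [0, 0, 0], 0], [[-0.0101, 0.0273, 0.0005], [0, 0, 0], 0], [[-0.0192, 0.0388, 0.0008], [0, 0, 0], 0], [[-0.0304, 0.0481, 0.0011], [0, 0, 0], 0], [[-0.0434, 0.0549, 0.0013], [0, 0, 0], 0], [[-0.0575, 0.0589, 0.0016], [0, 0, 0], 0], [[-0.0721, 0.0598, 0.0019], [0, 0, 0], 0], [[-0.0866, 0.0577, 0.0021], [0, 0, 0], 0], [[-0.1003, 0.0526, 0.0024], [0, 0, 0], 0], [[-0.1127, 0.0448, 0.0027], [0, 0, 0], 0]]' > mv.in && python3 drive.py mv.in;  python3 -c "
from h import *
d=bot.get_obs()['eef_pos'][:2]-P[:2];print(np.hypot(*d),d)"
```

```text
time_s: 9.95
eef_pos: [0.5379, 0.1664, 0.2265]
eef_rot: [[-0.977, 0.213, -0.001], [0.213, 0.977, -0.003], [-0.0, -0.003, -1.0]]
force: [-3.5, -5.4, 8.6]
gripper_width: 0.279
gripper_force: 50.0
time_s: 10.95
eef_pos: [0.6567, 0.191, 0.2239]
eef_rot: [[-0.978, 0.208, -0.003], [0.208, 0.978, 0.003], [0.003, 0.003, -1.0]]
force: [-6.2, 2.1, 9.3]
gripper_width: 0.279
gripper_force: 49.9
0.0707218123018939 [0.0527 0.0472]
```

```bash
echo '[[[-0.0105, -0.0102, 0.0003], [0, 0, 0], 0], [[-0.0186, -0.0224, 0.0005], [0, 0, 0], 0], [[-0.0240, -0.0360, 0.0008], [0, 0, 0], 0], [[-0.0265, -0.0504, 0.0011], [0, 0, 0], 0], [[-0.0259, -0.0650, 0.0013], [0, 0, 0], 0], [[-0.0223, -0.0792, 0.0016], [0, 0, 0], 0], [[-0.0158, -0.0923, 0.0019], [0, 0, 0], 0], [[-0.0067, -0.1038, 0.0021], [0, 0, 0], 0], [[0.0045, -0.1132, 0.0024], [0, 0, 0], 0], [[0.0175, -0.1200, 0.0027], [0, 0, 0], 0]]' > mv.in && python3 drive.py mv.in; python3 - <<'E'
from h import *
import cv2
f=optics.grab_frame('scene')[:,:,::-1];cv2.imwrite('pics/s3.png',cv2.resize(f[190:315,250:400],None,fx=4.5,fy=4.5,interpolation=cv2.INTER_CUBIC))
f=lambda a:.07*np.array([np.cos(a),np.sin(a)])
for s in(248.3,308.3,8.3,68.3):
    a0=np.radians(s);print(s,'; '.join('%.4f %.4f %.4f 0 0 0 0'%(*(f(a0+np.radians(6*k))-f(a0)),.008*6*k/360) for k in range(1,11)))
E
```

```text
time_s: 11.95
eef_pos: [0.619, 0.0758, 0.2213]
eef_rot: [[-0.977, 0.211, 0.01], [0.211, 0.978, 0.002], [-0.009, 0.004, -1.0]]
force: [5.1, 1.9, 2.1]
gripper_width: 0.282
gripper_force: 49.4
248.3 0.0069 -0.0023 0.0001 0 0 0 0; 0.0141 -0.0040 0.0003 0 0 0 0; 0.0214 -0.0048 0.0004 0 0 0 0; 0.0287 -0.0049 0.0005 0 0 0 0; 0.0360 -0.0042 0.0007 0 0 0 0; 0.0432 -0.0028 0.0008 0 0 0 0; 0.0502 -0.0006 0.0009 0 0 0 0; 0.0569 0.0023 0.0011 0 0 0 0; 0.0633 0.0059 0.0012 0 0 0 0; 0.0693 0.0101 0.0013 0 0 0 0
308.3 0.0055 0.0048 0.0001 0 0 0 0; 0.0105 0.0102 0.0003 0 0 0 0; 0.0149 0.0161 0.0004 0 0 0 0; 0.0186 0.0224 0.0005 0 0 0 0; 0.0217 0.0291 0.0007 0 0 0 0; 0.0240 0.0360 0.0008 0 0 0 0; 0.0256 0.0431 0.0009 0 0 0 0; 0.0265 0.0504 0.0011 0 0 0 0; 0.0266 0.0577 0.0012 0 0 0 0; 0.0259 0.0650 0.0013 0 0 0 0
8.3 -0.0014 0.0072 0.0001 0 0 0 0; -0.0036 0.0142 0.0003 0 0 0 0; -0.0065 0.0209 0.0004 0 0 0 0; -0.0101 0.0273 0.0005 0 0 0 0; -0.0143 0.0333 0.0007 0 0 0 0; -0.0192 0.0388 0.0008 0 0 0 0; -0.0246 0.0438 0.0009 0 0 0 0; -0.0304 0.0481 0.0011 0 0 0 0; -0.0367 0.0519 0.0012 0 0 0 0; -0.0434 0.0549 0.0013 0 0 0 0
68.3 -0.0069 0.0023 0.0001 0 0 0 0; -0.0141 0.0040 0.0003 0 0 0 0; -0.0214 0.0048 0.0004 0 0 0 0; -0.0287 0.0049 0.0005 0 0 0 0; -0.0360 0.0042 0.0007 0 0 0 0; -0.0432 0.0028 0.0008 0 0 0 0; -0.0502 0.0006 0.0009 0 0 0 0; -0.0569 -0.0023 0.0011 0 0 0 0; -0.0633 -0.0059 0.0012 0 0 0 0; -0.0693 -0.0101 0.0013 0 0 0 0
```

View pics/s3.png

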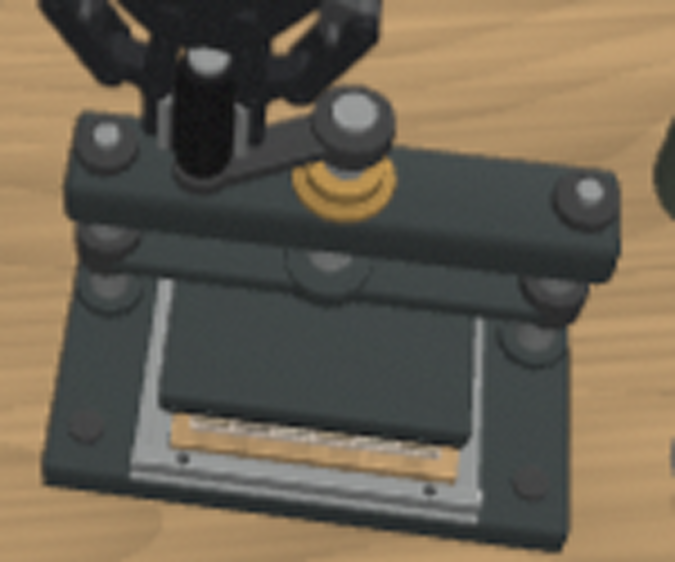

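The sleeve is held well at (205,110), and the panel is parallel to the stop. From here I go in 60° steps, watching the force.

```bash
cat > f.py <<'E'
from h import *
o=bot.get_obs();d=o['eef_pos'][:2]-P[:2];r=np.hypot(*d);t=np.array([d[1],-d[0]])/r
# crank travelled clockwise, force on tool along tangent/radial
print('ang %.1f'%(np.degrees(np.arctan2(d[1],d[0]))),'r %.4f'%r,'Ftan %.1f Frad %.1f'%(o['force'][:2]@t,o['force'][:2]@d/r),o['force'],o['eef_pos'][2],o['time_s'])
E
python3 f.py
echo '[[[0.0069, -0.0023, 0.0001], [0, 0, 0], 0], [[0.0141, -0.0040, 0.0003], [0, 0, 0], 0], [[0.0214, -0.0048, 0.0004], [0, 0, 0], 0], [[0.0287, -0.0049, 0.0005], [0, 0, 0], 0], [[0.0360, -0.0042, 0.0007], [0, 0, 0], 0], [[0.0432, -0.0028, 0.0008], [0, 0, 0], 0], [[0.0502, -0.0006, 0.0009], [0, 0, 0], 0], [[0.0569, 0.0023, 0.0011], [0, 0, 0], 0], [[0.0633, 0.0059, 0.0012], [0, 0, 0], 0], [[0.0693, 0.0101, 0.0013], [0, 0, 0], 0]]' > mv.in && python3 drive.py mv.in|grep grip; python3 f.py
echo '[[[0.0055, 0.0048, 0.0001], [0, 0, 0], 0], [[0.0105, 0.0102, 0.0003], [0, 0, 0], 0], [[0.0149, 0.0161, 0.0004], [0, 0, 0], 0], [[0.0186, 0.0224, 0.0005], [0, 0, 0], 0], [[0.0217, 0.0291, 0.0007], [0, 0, 0], 0], [[0.0240, 0.0360, 0.0008], [0, 0, 0], 0], [[0.0256, 0.0431, 0.0009], [0, 0, 0], 0], [[0.0265, 0.0504, 0.0011], [0, 0, 0], 0], [[0.0266, 0.0577, 0.0012], [0, 0, 0], 0], [[0.0259, 0.0650, 0.0013], [0, 0, 0], 0]]' > mv.in && python3 drive.py mv.in|grep grip; python3 f.py
```

```text
ang -80.1 r 0.0696 Ftan -1.5 Frad 0.2 [1.4665 0.0781 4.7209] 0.22119936700217813 12.0
gripper_width: 0.279
gripper_force: 49.9
ang -138.1 r 0.0694 Ftan -4.7 Frad -0.2 [ 3.2989 -3.4212  6.7409] 0.21985871170564372 13.0
gripper_width: 0.281
gripper_force: 50.4
ang 161.0 r 0.0699 Ftan -4.1 Frad 1.1 [-2.3546 -3.4983 11.2881] 0.21846135583223228 14.0
```

```bash

echo '[[[-0.0014, 0.0072, 0.0001], [0, 0, 0], 0], [[-0.0036, 0.0142, 0.0003], [0, 0, 0], 0], [[-0.0065, 0.0209, 0.0004], [0, 0, 0], 0], [[-0.0101, 0.0273, 0.0005], [0, 0, 0], 0], [[-0.0143, 0.0333, 0.0007], [0, 0, 0], 0]]' > mv.in && python3 drive.py mv.in|grep grip; python3 f.py
echo '[[[-0.0049, 0.0055, 0.0001], [0, 0, 0], 0], [[-0.0103, 0.0105, 0.0003], [0, 0, 0], 0], [[-0.0161, 0.0148, 0.0004], [0, 0, 0], 0], [[-0.0224, 0.0186, 0.0005], [0, 0, 0], 0], [[-0.0291, 0.0216, 0.0007], [0, 0, 0], 0]]' > mv.in && python3 drive.py mv.in|grep grip; python3 f.py
echo '[[[-0.0069, 0.0023, 0.0001], [0, 0, 0], 0], [[-0.0141, 0.0040, 0.0003], [0, 0, 0], 0], [[-0.0214, 0.0048, 0.0004], [0, 0, 0], 0], [[-0.0287, 0.0049, 0.0005], [0, 0, 0], 0], [[-0.0360, 0.0042, 0.0007], [0, 0, 0], 0]]' > mv.in && python3 drive.py mv.in|grep grip; python3 f.py
python3 - <<'E'
import numpy as np
f=lambda a:.07*np.array([np.cos(a),np.sin(a)])
for s in(98.3,128.3,158.3,188.3,218.3):
    a0=np.radians(s);print(s,'; '.join('%.4f %.4f %.4f 0 0 0 0'%(*(f(a0+np.radians(6*k))-f(a0)),.008*6*k/360) for k in range(1,6)))
E
```

```text
gripper_width: 0.277
gripper_force: 50.4
ang 130.5 r 0.0702 Ftan -4.8 Frad 0.4 [-3.8433 -2.8172 11.9343] 0.217785212680322 14.5
gripper_width: 0.279
gripper_force: 50.3
ang 100.5 r 0.0705 Ftan -4.9 Frad -0.2 [-4.8063 -1.0466 10.9178] 0.2171374269183066 15.0
gripper_width: 0.281
gripper_force: 50.3
ang 71.4 r 0.0707 Ftan -6.4 Frad -0.7 [-6.2552  1.3612 11.8618] 0.21652058070218289 15.5
98.3 -0.0072 -0.0014 0.0001 0 0 0 0; -0.0142 -0.0036 0.0003 0 0 0 0; -0.0209 -0.0065 0.0004 0 0 0 0; -0.0273 -0.0101 0.0005 0 0 0 0; -0.0333 -0.0143 0.0007 0 0 0 0
128.3 -0.0055 -0.0048 0.0001 0 0 0 0; -0.0105 -0.0102 0.0003 0 0 0 0; -0.0149 -0.0161 0.0004 0 0 0 0; -0.0186 -0.0224 0.0005 0 0 0 0; -0.0217 -0.0291 0.0007 0 0 0 0
158.3 -0.0023 -0.0069 0.0001 0 0 0 0; -0.0040 -0.0141 0.0003 0 0 0 0; -0.0048 -0.0214 0.0004 0 0 0 0; -0.0049 -0.0287 0.0005 0 0 0 0; -0.0042 -0.0360 0.0007 0 0 0 0
188.3 0.0014 -0.0072 0.0001 0 0 0 0; 0.0036 -0.0142 0.0003 0 0 0 0; 0.0065 -0.0209 0.0004 0 0 0 0; 0.0101 -0.0273 0.0005 0 0 0 0; 0.0143 -0.0333 0.0007 0 0 0 0
218.3 0.0048 -0.0055 0.0001 0 0 0 0; 0.0102 -0.0105 0.0003 0 0 0 0; 0.0161 -0.0149 0.0004 0 0 0 0; 0.0224 -0.0186 0.0005 0 0 0 0; 0.0291 -0.0217 0.0007 0 0 0 0
```

```bash

echo '[[[-0.0072, -0.0014, 0.0001], [0, 0, 0], 0], [[-0.0142, -0.0036, 0.0003], [0, 0, 0], 0], [[-0.0209, -0.0065, 0.0004], [0, 0, 0], 0], [[-0.0273, -0.0101, 0.0005], [0, 0, 0], 0], [[-0.0333, -0.0143, 0.0007], [0, 0, 0], 0]]' > mv.in && python3 drive.py mv.in|grep grip; python3 f.py
echo '[[[-0.0055, -0.0048, 0.0001], [0, 0, 0], 0], [[-0.0105, -0.0102, 0.0003], [0, 0, 0], 0], [[-0.0149, -0.0161, 0.0004], [0, 0, 0], 0], [[-0.0186, -0.0224, 0.0005], [0, 0, 0], 0], [[-0.0217, -0.0291, 0.0007], [0, 0, 0], 0]]' > mv.in && python3 drive.py mv.in|grep grip; python3 f.py
```

```text
gripper_width: 0.281
gripper_force: 50.3
ang 43.4 r 0.0707 Ftan -7.6 Frad -1.8 [-6.5153  4.2606 11.9137] 0.21588952829375602 16.0
gripper_width: 0.282
gripper_force: 50.3
ang 15.8 r 0.0705 Ftan -8.2 Frad 0.4 [-1.8676  8.0428  8.7055] 0.21537739577927123 16.5
```

Travel is 13.0 rad and the drag is rising, so the pad bears. One more 30° for margin, hold, then release.

```bash

echo '[[[-0.0023, -0.0069, 0.0001], [0, 0, 0], 0], [[-0.0040, -0.0141, 0.0003], [0, 0, 0], 0], [[-0.0048, -0.0214, 0.0004], [0, 0, 0], 0], [[-0.0049, -0.0287, 0.0005], [0, 0, 0], 0], [[-0.0042, -0.0360, 0.0007], [0, 0, 0], 0], [[-0.0042, -0.0360, 0.0007], [0, 0, 0], 0], [[-0.0042, -0.0360, 0.0007], [0, 0, 0], 0], [[-0.0042, -0.0360, 0.0007], [0, 0, 0], 0]]' > mv.in && python3 drive.py mv.in|grep grip; python3 f.py
echo '[[[0, 0, 0], [0, 0, 0], 0.35], [[0, 0, 0], [0, 0, 0], 0.45], [[0, 0, 0], [0, 0, 0], 0.6], [[0, 0, 0], [0, 0, 0], 0.7], [[0, 0, 0], [0, 0, 0], 0.7], [[0, 0, 0], [0, 0, 0], 0.7]]' > mv.in && python3 drive.py mv.in; python3 f.py
```

```text
gripper_width: 0.281
gripper_force: 50.0
ang -15.5 r 0.0702 Ftan -7.4 Frad 2.0 [3.8797 6.6049 5.4457] 0.21478349114685064 17.3
time_s: 17.9
eef_pos: [0.6691, 0.1188, 0.212]
eef_rot: [[-0.977, 0.211, -0.002], [0.211, 0.977, -0.001], [0.002, -0.001, -1.0]]
force: [-0.1, 0.3, -0.7]
gripper_width: 0.699
gripper_force: 0.3
ang -21.1 r 0.0697 Ftan -0.2 Frad -0.2 [-0.0744  0.2704 -0.6813] 0.21197955154330383 17.9
```

```bash

echo '[[[0, 0, -0.01], [0, 0, 0], 0.8], [[0, 0, -0.03], [0, 0, 0], 0.8], [[0, 0, -0.06], [0, 0, 0], 0.8], [[0, 0, -0.09], [0, 0, 0], 0.8], [[0, 0, -0.12], [0, 0, 0], 0.8], [[0, 0, -0.15], [0, 0, 0], 0.8], [[0.03, 0, -0.17], [0, 0, 0], 0.8], [[0.08, 0, -0.17], [0, 0, 0], 0.8], [[0.13, 0, -0.17], [0, 0, 0], 0.8], [[0.18, 0, -0.17], [0, 0, 0], 0.8]]' > mv.in && python3 drive.py mv.in; echo '[[[0.04, 0, 0], [0, 0, 0], 0.8], [[0.04, 0, 0], [0, 0, 0], 0.8], [[0.04, 0, 0], [0, 0, 0], 0.8], [[0.04, 0, 0], [0, 0, 0], 0.8]]' > mv.in && python3 drive.py mv.in >/dev/null; python3 - <<'E'
from h import *
import cv2
a=optics.grab_frame('scene')[:,:,::-1]
x=cv2.resize(a[170:315,200:450],None,fx=3,fy=3,interpolation=cv2.INTER_CUBIC)
cv2.imwrite('pics/e1.png',x);print(x.shape)
E
```

```text
time_s: 18.9
eef_pos: [0.4918, 0.1572, 0.3837]
eef_rot: [[-0.977, 0.211, 0.002], [0.211, 0.977, 0.0], [-0.002, 0.001, -1.0]]
force: [-0.3, 1.4, -0.0]
gripper_width: 0.798
gripper_force: 0.0
(435, 750, 3)
```

View pics/e1.png

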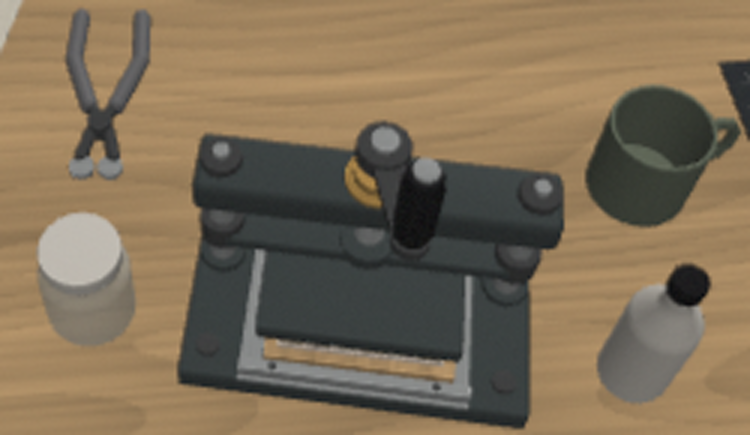

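```bash
python3 - <<'E'
from h import *
c=lambda u,v:np.array((200+u/3,170+v/3))
h=ray('scene',c(384,140),.202);
for z in(.276,.270,.282):
    w=ray('scene',c(428,170),z);d=w[:2]-P[:2];print(z,w,np.hypot(*d),np.degrees(np.arctan2(d[1],d[0])))
print(h, proj('scene',(.669,.119,.275))-(200,170))
import cv2
E
```

```text
0.276 [0.6767 0.151  0.276 ] 0.07305584203226555 5.669724156401623
0.27 [0.6729 0.1525 0.27  ] 0.06946671870096938 7.172193387880415
0.282 [0.6805 0.1496 0.282 ] 0.07669048095519136 4.3088061081161015
[0.6044 0.1441 0.202 ] [123.571   54.5406]
```

The crank sits about 20° back from where I released it. I'll check that it is at rest and verify its angle from both cameras.

```bash
echo '[[[0, 0, 0], [0, 0, 0], 0.8], [[0, 0, 0], [0, 0, 0], 0.8], [[0, 0, 0], [0, 0, 0], 0.8], [[0, 0, 0], [0, 0, 0], 0.8], [[0, 0, 0], [0, 0, 0], 0.8], [[0, 0, 0], [0, 0, 0], 0.8], [[0, 0, 0], [0, 0, 0], 0.8], [[0, 0, 0], [0, 0, 0], 0.8], [[0, 0, 0], [0, 0, 0], 0.8], [[0, 0, 0], [0, 0, 0], 0.8]]' > mv.in && python3 drive.py mv.in; python3 - <<'E'
from h import *
import cv2
b=optics.grab_frame('scene')[:,:,::-1];y=cv2.resize(b[170:315,200:450],None,fx=3,fy=3,interpolation=cv2.INTER_CUBIC);cv2.imwrite('pics/e2.png',y)
x=cv2.imread('pics/e1.png');d=cv2.absdiff(x,y)[110:280,350:470].max(2);print('scene diff',d.max(),d.mean(),(d>40).sum())
t=optics.grab_frame('top')[:,:,::-1]
u=cv2.resize(t[140:240,180:310],None,fx=4,fy=4,interpolation=cv2.INTER_CUBIC);cv2.imwrite('pics/e3.png',np.ascontiguousarray(u))
E
```

```text
time_s: 20.35
eef_pos: [0.4545, 0.1658, 0.3827]
eef_rot: [[-0.978, 0.211, -0.0], [0.211, 0.978, 0.0], [0.0, 0.0, -1.0]]
force: [-0.4, -0.4, 0.7]
gripper_width: 0.796
gripper_force: 0.0
scene diff 18 1.5914705882352942 0
```

View pics/e3.png

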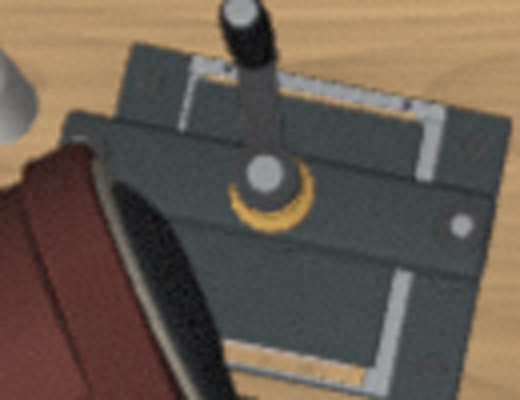

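The crank is at rest: no difference between scene frames 1.4 s apart, and the top view shows the cap at (240,10) with the arm pointing straight back. Net travel is at least 13.1 rad from a start angle of 0 or more, so the pad load is at least about 100 N. The panel edge at (225,345)–(365,378) is still square. Handing in.

```bash
python3 -c "
from rig import bot, optics
print(bot.sign_off())"
```

```text
the job is handed in; nothing more can be done
None
```

I pushed the panel home against the stop, wound the press down by its grip sleeve, and let go with the panel clamped at an estimated 100 N or more, inferred from crank travel. On release the crank came back about 20° and came to rest. I couldn't see its speed at that moment, and the hand-in returned no verdict.

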